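# Set up the price-label printer

### The job

Get the price-label printer on the shop counter ready for a run. First turn the rewinder's crank clockwise (seen from above) until the drag suddenly lets go and the white release pin pops up; then lay every ribbon cassette flat in the feed tray, one to a pocket; then press the printer's three keys one at a time, from the smallest to the largest. Leave the paint pots standing where they are.

Things in the scene. Friction and masses are not known exactly. Their poses are not given: they have to be found in the camera images.
- rewinder: Label-backing rewinder, a grey box 170 x 160 x 70 mm (x, y, z) fixed to the counter on the robot's left. Origin: centre of the underside. A crank lies on its top.
- crank_axis (a point): A point on the crank's upright axis (the middle of the rewinder's top), at the knob's gripping height, 112 mm above the counter. The knob travels round it on a circle of 45 mm radius.
- crank_knob (a point): The crank's black upright knob, 20 mm across, standing from 90 to 126 mm above the counter; this point is at 112 mm on its axis. It turns freely on its stem, so a gripper may hold it with a fixed orientation. The crank arm below it has its top at 89 mm. At the start the knob lies 45 mm from the axis towards the rewinder's -x side.
- crank (a joint): Angle of the crank, rad: 0 at the start, grows clockwise seen from above; stopped just below 0. Turning it takes about 4 to 6 N at the knob until the backing comes free after some 1.7 to 3.5 turns (different each time); then about 1 N. Over half a turn beyond that it meets a hard stop.
- pin (a joint): Height in m by which the white release pin stands out of its hole: about 0.003 while the backing is on (top about 4 mm above the box), rises sharply to 0.010 when the crank suddenly goes free, and stays up. The pin is 16 mm across and sits near the rewinder's far left corner, 62 mm in x and 56 mm in y from the middle of its top.
- pin_top (a point): Top of the white release pin.
- printer: Label printer fixed to the counter: in front a grey deck 80 x 220 mm, 35 mm high, that carries the keys, behind it (+x) a white body 65 mm high from 40 mm to 160 mm beyond the origin. Origin: centre of the deck's underside.
- key_small (a joint): Travel of the smallest key in m: 0 released, 0.006 fully down; sprung, about 1.5 N to start it and 5 N to bottom it, returns by itself. It counts as pressed beyond 0.004.
- key_middle (a joint): Travel of the middle-sized key in m: 0 released, 0.006 fully down; sprung, about 1.5 N to start it and 5 N to bottom it, returns by itself. It counts as pressed beyond 0.004.
- key_large (a joint): Travel of the largest key in m: 0 released, 0.006 fully down; sprung, about 1.5 N to start it and 5 N to bottom it, returns by itself. It counts as pressed beyond 0.004.
- key_small_top (a point): Centre of the top face of the smallest key: a white round cap 16 mm across in a black collar; top 53 mm above the counter when released. The three keys stand in a row 65 mm apart on the printer's deck, in any order.
- key_middle_top (a point): Centre of the top face of the middle-sized key: a white round cap 24 mm across in a black collar; top 53 mm above the counter when released. The three keys stand in a row 65 mm apart on the printer's deck, in any order.
- key_large_top (a point): Centre of the top face of the largest key: a white round cap 34 mm across in a black collar; top 53 mm above the counter when released. The three keys stand in a row 65 mm apart on the printer's deck, in any order.
- tray: Aluminium feed tray fixed on the robot's right, 188 x 158 mm, 12 mm high. Origin: centre of the underside; x along its 188 mm side. Four pockets centred at x = +-45, y = +-41 mm, each 82 mm in x by 60 mm in y and 9 mm deep, floor 3 mm above the counter. The ribs between pockets are 22 mm wide across y, 8 mm across x.
- cassette1: Flat closed label-ribbon cassette, black plastic, 64 x 44 x 24 mm (x, y, z), about 60 g, two white hubs on its top face; all are alike. Origin: centre of the underside, x along its length. Starts flat on the counter near the middle, its length within 0.35 rad of world x. Grip it across its 44 mm. Three or four are present (absent ones read None).
- cassette2: Flat closed label-ribbon cassette, black plastic, 64 x 44 x 24 mm (x, y, z), about 60 g, two white hubs on its top face; all are alike. Origin: centre of the underside, x along its length. Starts flat on the counter near the middle, its length within 0.35 rad of world x. Grip it across its 44 mm. Three or four are present (absent ones read None).
- cassette3: Flat closed label-ribbon cassette, black plastic, 64 x 44 x 24 mm (x, y, z), about 60 g, two white hubs on its top face; all are alike. Origin: centre of the underside, x along its length. Starts flat on the counter near the middle, its length within 0.35 rad of world x. Grip it across its 44 mm. Three or four are present (absent ones read None).
- cassette4: Flat closed label-ribbon cassette, black plastic, 64 x 44 x 24 mm (x, y, z), about 60 g, two white hubs on its top face; all are alike. Origin: centre of the underside, x along its length. Starts flat on the counter near the middle, its length within 0.35 rad of world x. Grip it across its 44 mm. Three or four are present (absent ones read None).
- pot1: Small paint pot, 48 mm across, 50 mm high, standing among the cassettes; to be left alone. Origin: centre of the underside.
- pot2: Small paint pot, 48 mm across, 50 mm high, standing among the cassettes; to be left alone. Origin: centre of the underside.

How it is judged:
By the outcome, as a careful person would: the job done as asked, in the order asked, and still so for the second after the job is handed in, with the robot touching nothing.
Of cassette1, cassette2, cassette3, cassette4 only 3 to 4 are there at a start; the rules pass over those that are not, and their reading is None.
At some moment in a run one of cassette1, cassette2, cassette3, cassette4 may be knocked a few centimetres aside while the robot is not near it.
Once in a run the grip may slacken for a moment while it holds something.
It also fails if it takes over 210 s, if anything falls off the work surface, if the arm or the gripper's body presses on something with over 40 N, if the wrist force passes 120 N, or if a joint passes its speed limit or range.

### The arm

A 6-joint arm with a two-finger parallel gripper is mounted at the origin on the work surface. World frame = base frame: x ahead of the robot, y to its left, z up, the work surface at z = 0. Lengths are in m, angles in rad, forces in N, time in s.
With the tool pointing down it reaches from about 0.35 to 0.775 m from the base axis. Payload 5.5 kg.
Tool frame: the origin (TCP) lies at the very end of the fingers, on their centre line; the grasp point (between the pads) lies behind it (bot.grip_point_offset is the z of the grasp point in the tool frame, in m); z points along the fingers, y is the line along which they close (so a half turn about z gives the same grasp; the last joint's range is limited). The gripper opens to 85 mm and grips with 20 to 120 N. Pads are 22 mm wide; open, the fingers measure 114 mm over their backs; the gripper's body (76 mm by 85 mm) begins 54 mm behind the grasp point. The pads swing forward as they close: fully open they stand 13 mm farther back than shut.
Start: joints at [-1.49, 0.313, 0.046, 1.304, 0, 1.431], TCP at [0.126, -0.561, 0.201] pointing down, gripper open.
Joint ranges: [-2.76, 2.76], [-0.86, 1.69], [-1.03, 1.26], [-2.2, 2.34], [-1.47, 1.5], [-3.14, 3.14]. Speed limits (rad/s): [2.57, 2.57, 3.14, 3.14, 3.14, 3.14].

### API

Orientations are given as a unit quaternion [x, y, z, w].
In Python, from cell import bot, capture, ticket, readout gives the robot as it stands. The module is installed in compiled form; this text tells all that it offers. Calls block until the motion is done:
- bot.movep(position, orientation): joint-space move of the TCP to a pose.
- bot.line_to(position, rotation=None, feed=0.15, guard=None): straight line of the TCP; rotation=None keeps the orientation; feed is the mean speed in m/s. With guard (N) it stops when the force on the tool has changed by that much, and returns True; else False.
- bot.move_j(angles): joint-space move.
- bot.open_gripper() and bot.gripper_close(f_grip=None): open the fingers fully, or close them until they stop; f_grip is the grip in N (None keeps the last).
- bot.hold(seconds).
- bot.solve_ik(position, orientation): joint angles nearest the present ones, or None.
- capture(name): name is "scene" or "top" or "wrist"; returns a dict with "pixels" (384x512x3 uint8, red, green, blue), "fov_y" (degrees; the focal length in pixels is half the picture's height over the tangent of half this angle, whatever the lens; pixels are square), "cx", "cy" (the principal point, pixels), "rvec" (rotation vector, rad) and "tvec" (3), from world to camera coordinates, as OpenCV has them; the wrist camera has in their place "hand_eye" (4x4, takes a point from camera to tool coordinates, whose origin is the TCP and whose axes are the flange's). Camera axes: x right, y down, z forward; pixel columns grow to the right and rows downward; lengths in m; the calibration is good to about 2 mm. The wrist camera is an equidistant fisheye: a pixel r from the principal point sees the ray r / f radians off the axis. A picture is of the moment at which its call begins: read the wrist's pose just before it. There is no depth.
A pose or a line that the arm cannot do raises bot.IKError and nothing moves.
- ticket.sign_off(): hands the job in; it is judged then, once.
Readings, each from a call of its own:
- readout.current_clock(): time.
- readout.current_q(): joint angles.
- readout.current_joint_velocities(): joint speeds.
- readout.current_joint_efforts(): joint torques, N m.
- readout.current_ee_pos(): TCP position.
- readout.current_eef_rot(): TCP orientation.
- readout.current_wrist_force(): force on the tool from outside, world axes, zero at the start.
- readout.current_wrist_torque(): the same for the moment, N m.
- readout.current_finger_gap(): finger opening in m.
- readout.current_finger_force(): force on a finger pad.
Only numpy, scipy, OpenCV 4.12 (cv2) and the standard library are available. Lean on these libraries where they do the work, as an engineer would, in place of code of your own. Each camera call takes 0.05 s, during which the arm holds its last target. There are 200 camera calls.

## Working session

There is one attempt and no reset: what is moved stays moved. The work goes in short steps, each a Python script; the robot and the scene stay as the last script left them, time stands still between calls to the robot, and variables do not carry over. Pictures are saved under pics/ and viewed, at most 14 in all, crops included, and the job is handed in when it is done.

```bash
ls; mkdir -p pics; python3 - <<'E'
from cell import bot,capture,readout
import cv2,numpy as np
for n in ("scene","top"):
    c=capture(n); cv2.imwrite(f"pics/{n}0.png",cv2.cvtColor(c["pixels"],cv2.COLOR_RGB2BGR))
    print(n,c["fov_y"],c["cx"],c["cy"],c["rvec"],c["tvec"])
print(readout.current_clock(),readout.current_ee_pos(),readout.current_eef_rot(),bot.grip_point_offset,readout.current_finger_gap())
E
```

```text
pics
scene 46.98979094929443 256.4302208748604 192.14391306156747 [ 2.34609675  1.01736798 -0.30646768] [-0.41407956 -0.25517917  1.35121421]
top 44.169625330118436 258.19425518536053 193.00434860443184 [ 2.18491499 -2.12639106  0.07264075] [0.04612058 0.59625822 1.13845808]
0.1 [ 0.12586603 -0.56056433  0.20001146] [ 9.93915214e-01  1.10144931e-01  1.17029998e-05 -8.00397540e-04] -0.0187 0.0854121118646074
```

View pics/top0.png

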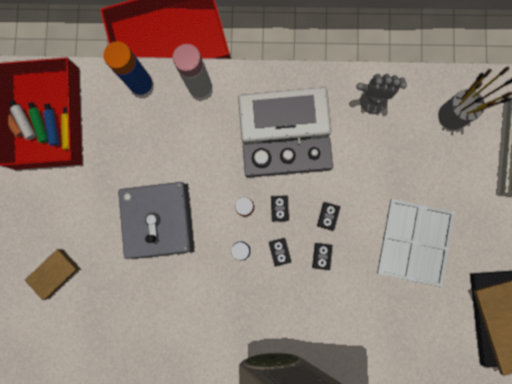

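View pics/scene0.png

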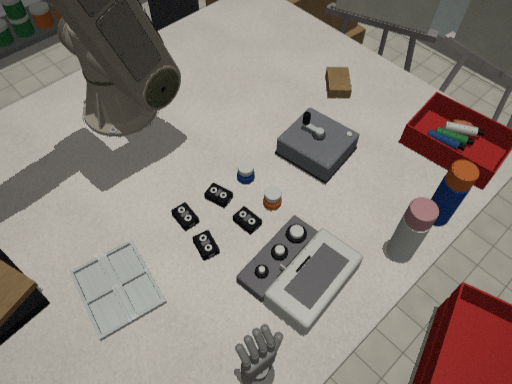

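The top view shows four cassettes near (280,208), (329,216), (280,252) and (322,256), with pots at (244,206) and (241,251). The rewinder is at (155,220) with its knob at (151,237) and pin at (128,197). The keys run large (262,157), middle (288,155), small (314,153), and the tray is at (416,242). The scene view agrees.

```bash
cat > h.py <<'E'
from cell import bot,capture,ticket,readout
import cv2,numpy as np
from scipy.spatial.transform import Rotation as R
def shot(n,save=None):
    c=capture(n)
    if save: cv2.imwrite(f"pics/{save}.png",cv2.cvtColor(c["pixels"],cv2.COLOR_RGB2BGR))
    return c
def K(c):
    f=192/np.tan(np.radians(c["fov_y"])/2); return np.array([[f,0,c["cx"]],[0,f,c["cy"]],[0,0,1]])
def ray(c,uv,z):
    """pixels -> world points on plane z (top/scene)"""
    M=cv2.Rodrigues(np.array(c["rvec"]))[0]; o=-M.T@np.array(c["tvec"])
    d=np.c_[np.atleast_2d(uv),np.ones(len(np.atleast_2d(uv)))]@np.linalg.inv(K(c)).T@M
    return o+d*((z-o[2])/d[:,2:])
def proj(c,p): return cv2.projectPoints(np.atleast_2d(np.float64(p)),np.array(c["rvec"]),np.array(c["tvec"]),K(c),None)[0][:,0]
def Q(yaw): return (R.from_euler("z",yaw)*R.from_euler("x",np.pi)).as_quat()
def yaw_of(v,per=np.pi):
    a=np.arctan2(v[1],v[0]); return (a+per/2)%per-per/2
def cassettes(c,lim=None):
    """hubs: small bright blobs inside dark cassettes, top face z=.024; returns x,y,yaw"""
    g=cv2.cvtColor(c["pixels"],cv2.COLOR_RGB2GRAY)
    m=(g<75).astype(np.uint8); m=cv2.morphologyEx(m,cv2.MORPH_CLOSE,np.ones((7,7)))
    out=[]
    for k in cv2.findContours(m,cv2.RETR_EXTERNAL,cv2.CHAIN_APPROX_NONE)[0]:
        (u,v),(a,b),_=cv2.minAreaRect(k)
        if not(12<min(a,b)<26 and 18<max(a,b)<36): continue
        P=ray(c,k[:,0].astype(float),.018)[:,:2].astype(np.float32)
        (x,y),(w,h),_=r=cv2.minAreaRect(P); B=cv2.boxPoints(r)
        e=max(B[1]-B[0],B[2]-B[1],key=np.linalg.norm)
        out.append([x,y,yaw_of(e),w,h])
    return np.array(out)
E
cat > a.py <<'E'
from h import *
t=shot("top"); s=shot("scene")
np.set_printoptions(precision=4,suppress=True)
print("cass top\n",cassettes(t)); print("cass scene\n",cassettes(s))
g=cv2.cvtColor(t["pixels"],cv2.COLOR_RGB2GRAY); hsv=cv2.cvtColor(t["pixels"],cv2.COLOR_RGB2HSV)
def rect(m,z,box):
    mm=np.zeros_like(m); x0,y0,x1,y1=box; mm[y0:y1,x0:x1]=m[y0:y1,x0:x1]
    k=max(cv2.findContours(mm,cv2.RETR_EXTERNAL,cv2.CHAIN_APPROX_NONE)[0],key=cv2.contourArea)
    P=ray(t,cv2.convexHull(k)[:,0].astype(float),z)[:,:2].astype(np.float32)
    r=cv2.minAreaRect(P); return r
print("rewinder",rect(cv2.morphologyEx((g<100).astype(np.uint8),cv2.MORPH_CLOSE,np.ones((9,9))),.07,(105,165,205,270)))
print("g samples",g[230,395],g[245,360],g[220,125:195:8],g[170,240:330:10])
print("tray B-R",t["pixels"][230,400],t["pixels"][245,360])
pix=t["pixels"].astype(int); tm=((pix[...,2]-pix[...,0])>0).astype(np.uint8)
print("tray",rect(cv2.morphologyEx(tm,cv2.MORPH_CLOSE,np.ones((5,5))),.012,(365,190,465,295)))
for n,uv,z in (("L",(262,157),.053),("M",(288,155),.053),("S",(314.,153),.053),("knob",(151,239),.126),("pin",(128,197),.074),("pot",(244,206),.05),("pot",(241,251),.05)): print(n,ray(t,uv,z)[0])
for n,uv,z in (("L",(297,232),.053),("M",(279,252),.053),("S",(261,271.),.053),("knob",(306,117),.126),("pin",(349,133),.074)): print(n,ray(s,uv,z)[0])
def big(c,x0,y0,x1,y1,n,k): cv2.imwrite(f"pics/{n}.png",cv2.cvtColor(cv2.resize(c["pixels"][y0:y1,x0:x1],None,fx=k,fy=k,interpolation=cv2.INTER_CUBIC),cv2.COLOR_RGB2BGR))
a=cv2.resize(t["pixels"][165:270,105:205],(400,420),interpolation=cv2.INTER_CUBIC); b=cv2.resize(s["pixels"][90:190,265:365],(400,420),interpolation=cv2.INTER_CUBIC)
cv2.imwrite("pics/rew.png",cv2.cvtColor(np.hstack([a,b]),cv2.COLOR_RGB2BGR))
E
python3 a.py
```

```text
cass top
 [[ 0.4447 -0.0982 -0.0973  0.0417  0.0608]
 [ 0.4525  0.006   0.2727  0.0604  0.04  ]
 [ 0.5021  0.3237 -0.0465  0.0335  0.0743]
 [ 0.5436 -0.1119 -0.2462  0.0419  0.062 ]
 [ 0.56    0.0085  0.0712  0.0613  0.0403]]
cass scene
 [[ 0.5474 -0.1157 -0.2304  0.046   0.0707]
 [ 0.5631  0.0043  0.0769  0.069   0.0514]
 [ 0.4485 -0.1018 -0.0777  0.0469  0.0725]
 [ 0.4561  0.0021  0.2864  0.069   0.0521]
 [ 0.4519  0.3573 -0.3247  0.0536  0.1191]
 [ 0.3872  0.5574 -0.7717  0.0734  0.1219]]
rewinder ((0.5191349387168884, 0.30266326665878296), (0.17008237540721893, 0.16772866249084473), 8.324094772338867)
g samples 180 167 [100 100 100 180  51 102 103 104  38] [165 108 107 107 107  96  80  57  56]
tray B-R [178 182 178] [174 165 155]
tray ((0.48457732796669006, -0.32719916105270386), (0.15479931235313416, 0.18295009434223175), 79.52259063720703)
L [0.681  0.0548 0.053 ]
M [ 0.6874 -0.0084  0.053 ]
S [ 0.6938 -0.0715  0.053 ]
knob [0.4747 0.2984 0.126 ]
pin [0.5729 0.3724 0.074 ]
pot [0.5603 0.0951 0.05  ]
pot [0.4519 0.0989 0.05  ]
L [0.6848 0.0548 0.053 ]
M [ 0.6931 -0.014   0.053 ]
S [ 0.6992 -0.0771  0.053 ]
knob [0.4846 0.2898 0.126 ]
pin [0.5741 0.3736 0.074 ]
```

View pics/rew.png

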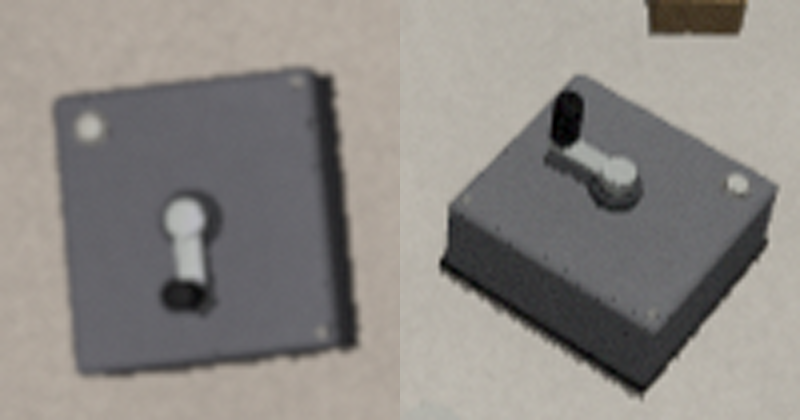

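The crops show the rewinder with its arm along -x, the knob top near crop (182,291), the white pin flush at (89,127), and all four top corners in both views.

```bash
python3 - <<'E'
from h import *
np.set_printoptions(precision=4,suppress=True)
t=shot("top"); s=shot("scene")
ct=np.array([[54,102],[314,72],[336,348],[80,374]])/4.+[105,165]-.375
cs=(np.array([[777,186],[655,333],[450,203],[580,75]])-[400,0])/[4,4.2]+[265,90]-.375
for c,k in ((t,ct),(s,cs)):
    P=ray(c,k,.07); print(P[:,:2],P.mean(0),[yaw_of(P[0]-P[3]),yaw_of(P[1]-P[2]),yaw_of(P[0]-P[1],np.pi/1)-np.pi/2])
for n,a,b,z in (("pin",(89,127),(737,182),.074),("hub",(185,216),(619,171),.092),("knob",(183,290),(567,98),.126)):
    print(n,ray(t,np.array(a)/4+[105,165]-.375,z),ray(s,(np.array(b)-[400,0])/[4,4.2]+[265,90]-.375,z))
# keys, white blobs
for nm,c,box in (("top",t,(240,140,330,172)),("scene",s,(245,215,315,285))):
    g=cv2.cvtColor(c["pixels"],cv2.COLOR_RGB2GRAY); x0,y0,x1,y1=box
    n,l,st,ce=cv2.connectedComponentsWithStats((g[y0:y1,x0:x1]>165).astype(np.uint8))
    for i in range(1,n):
        if 10<st[i,4]<400: print(nm,st[i,4],ce[i]+[x0,y0],ray(c,ce[i]+[x0,y0],.053)[0])
# tray corners in both
for nm,c,z in (("top",t,.012),("scene",s,.012)):
    p=c["pixels"].astype(int); m=((p[...,2]-p[...,0])>-6).astype(np.uint8)
    x0,y0,x1,y1=(365,190,465,295) if nm=="top" else (60,230,175,345)
    q=np.zeros_like(m); q[y0:y1,x0:x1]=m[y0:y1,x0:x1]; q=cv2.morphologyEx(cv2.morphologyEx(q,2,np.ones((3,3))),3,np.ones((5,5)))
    k=max(cv2.findContours(q,0,1)[0],key=cv2.contourArea)
    print("tray",nm,cv2.minAreaRect(ray(c,cv2.convexHull(k)[:,0].astype(float),z)[:,:2].astype(np.float32)))
E
```

```text
[[0.5892 0.3986]
 [0.6113 0.242 ]
 [0.4473 0.2217]
 [0.4275 0.3735]] [0.5188 0.309  0.07  ] [np.float64(0.1534499824308111), np.float64(0.12365099681610059), np.float64(-3.001256911934407)]
[[0.5927 0.3943]
 [0.6166 0.2411]
 [0.4514 0.2194]
 [0.4318 0.3703]] [0.5231 0.3063 0.07  ] [np.float64(0.14824186524801952), np.float64(0.13097448018516422), np.float64(-2.987233736764778)]
pin [[0.5743 0.3752 0.074 ]] [[0.5737 0.3735 0.074 ]]
hub [[0.522  0.3099 0.092 ]] [[0.5223 0.3071 0.092 ]]
knob [[0.4789 0.3001 0.126 ]] [[0.4751 0.3015 0.126 ]]
top 100 [261.03 156.49] [0.6822 0.0572 0.053 ]
top 41 [287.3659 154.1707] [ 0.6894 -0.0068  0.053 ]
top 11 [240.6364 164.    ] [0.6625 0.1064 0.053 ]
scene 127 [308.0787 218.9055] [0.6779 0.1008 0.053 ]
scene 104 [296.6442 230.375 ] [0.6811 0.0574 0.053 ]
scene 50 [279.5  248.88] [ 0.6882 -0.0075  0.053 ]
scene 22 [261.5    268.7273] [ 0.696  -0.0725  0.053 ]
tray top ((0.4853767156600952, -0.32817691564559937), (0.15949678421020508, 0.18664909899234772), 79.8040542602539)
tray scene ((0.48804906010627747, -0.3302169442176819), (0.1575162708759308, 0.19200439751148224), 79.91307830810547)
```

```bash
cat >> h.py <<'E'
AX=np.array([.5215,.308]); RY=.14
def bestQ(p,yaw):
    c=[]
    for k in (0,np.pi):
        q=bot.solve_ik(p,Q(yaw+k))
        if q is not None: c.append((abs(q[5]),k))
    return Q(yaw+min(c)[1])
def knob(a): # clockwise crank angle -> world xy
    t=RY+np.pi-a; return AX+.045*np.array([np.cos(t),np.sin(t)])
def pinpx(c):
    u,v=np.round(proj(c,[.574,.3735,.077])[0]).astype(int)
    w=cv2.cvtColor(c["pixels"],cv2.COLOR_RGB2GRAY)[v-9:v+9,u-9:u+9]; m=w>140
    return int(m.sum()), float(np.nonzero(m)[0].min()) if m.any() else None
def crank(a0,a1,n=24,z=.0935,feed=.08,log=True,stop=None):
    for i in range(int(round((a1-a0)*n/2/np.pi))):
        a=a0+(i+1)*2*np.pi/n; p=knob(a); bot.line_to([*p,z],feed=feed)
        F=np.array(readout.current_wrist_force()); r=np.append((p-AX)/.045,0); tg=np.array([r[1],-r[0],0])
        print(f"{a/2/np.pi:.3f} t{F@tg:.1f} r{F@r:.1f} z{F[2]:.1f}",end="; ")
    print()
E
python3 - <<'E'
from h import *
print(pinpx(shot("scene")))
k=knob(0); q=bestQ([*k,.2],RY+.3)
bot.movep([*k,.22],q); bot.line_to([*k,.0935]); print(readout.current_wrist_force())
bot.gripper_close(60); print(readout.current_finger_gap(),bot.grip_point_offset,readout.current_wrist_force(),readout.current_q(),readout.current_ee_pos())
shot("scene","s1"); t=shot("top"); s=shot("scene")
a=cv2.resize(t["pixels"][165:270,105:205],(400,420)); b=cv2.resize(s["pixels"][90:190,265:365],(400,420))
cv2.imwrite("pics/rew1.png",cv2.cvtColor(np.hstack([a,b]),cv2.COLOR_RGB2BGR))
crank(0,np.pi/2); print(pinpx(shot("scene")),readout.current_clock(),readout.current_finger_gap())
E
```

```text
(114, 0.0)
[-0.4704654   0.11302523  0.18835485]
7.641826606740106e-05 -0.0187 [-1.32984305 -0.37609404  8.0426484 ] [ 4.22074550e-01  3.44626120e-01 -1.74111455e-01  1.04903211e+00
  2.99650642e-04 -1.81709420e-02] [0.47785282 0.30239083 0.09527728]
0.042 t-0.9 r0.9 z7.7; 0.083 t-2.4 r0.3 z9.0; 0.125 t-2.9 r1.5 z9.5; 0.167 t1.7 r2.0 z6.1; 0.208 t0.9 r2.0 z5.8; 0.250 t0.5 r0.3 z7.8; 
(115, 0.0) 7.3667 0.000287348297794064
```

View pics/rew1.png

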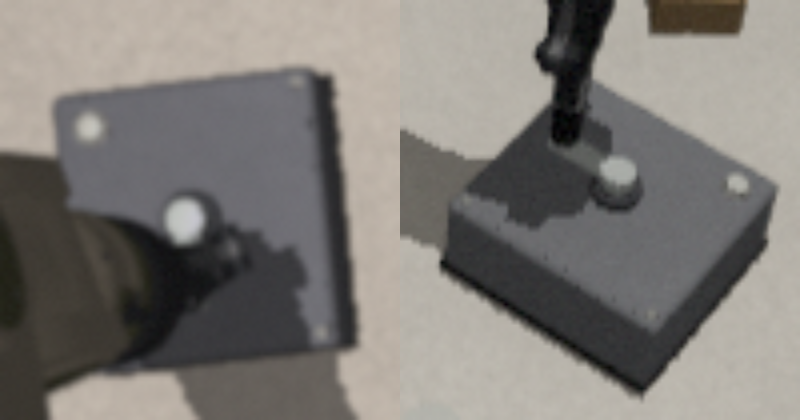

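The fingers shut to a gap of 0, so they missed the knob. I'll open, lift and look with the wrist camera.

```bash
python3 - <<'E'
from h import *
bot.open_gripper(); p=readout.current_ee_pos(); bot.line_to([p[0],p[1],.2])
print(readout.current_wrist_force(),readout.current_ee_pos(),readout.current_eef_rot())
w=shot("wrist"); print(w["fov_y"],w["cx"],w["cy"],np.round(w["hand_eye"],3))
bot.movep([.40,.15,.3],readout.current_eef_rot())
t=shot("top"); s=shot("scene")
a=cv2.resize(t["pixels"][165:270,105:205],(400,420)); b=cv2.resize(s["pixels"][90:190,265:365],(400,420))
cv2.imwrite("pics/rew2.png",cv2.cvtColor(np.vstack([np.hstack([a,b])]),cv2.COLOR_RGB2BGR))
cv2.imwrite("pics/w2.png",cv2.cvtColor(w["pixels"],cv2.COLOR_RGB2BGR))
E
```

```text
[-0.65260344 -0.12288948 -0.289707  ] [0.51466131 0.35230306 0.19906265] [-2.18224277e-01  9.75898401e-01 -1.73230655e-04 -6.68123136e-04]
65.70646984690485 256.1163908890969 188.3238972666381 [[ 0.001 -0.951 -0.31   0.08 ]
 [ 1.     0.001 -0.     0.001]
 [ 0.    -0.31   0.951 -0.172]
 [ 0.     0.     0.     1.   ]]
```

View pics/rew2.png

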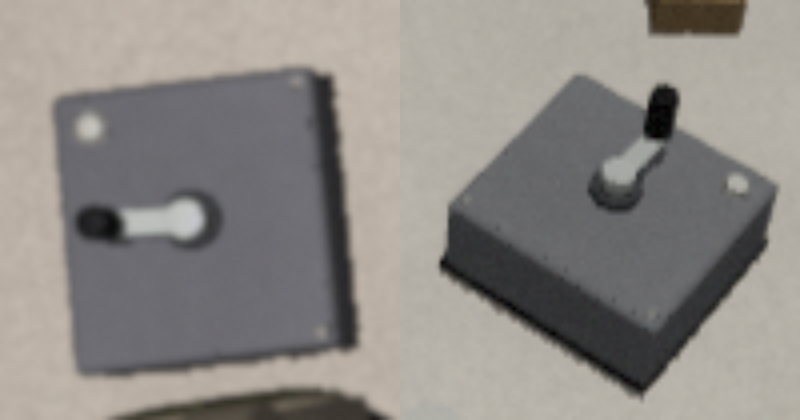

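View pics/w2.png

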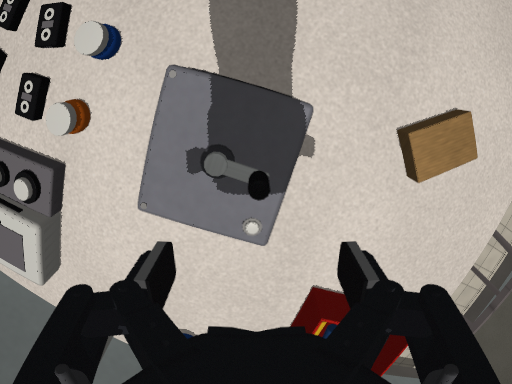

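The crank did turn about 90°, with the knob on the tool axis in the wrist view at (259,185). The gap reading is odd, so I'll re-grip and look while it's closed.

```bash
python3 - <<'E'
from h import *
k=knob(np.pi/2); q=readout.current_eef_rot()
bot.movep([*k,.2],q); bot.line_to([*k,.1])
F=lambda:print(np.round(readout.current_wrist_force(),2),np.round(readout.current_ee_pos(),4),readout.current_finger_gap(),readout.current_finger_force())
F(); shot("wrist","w3a"); bot.gripper_close(40); F(); bot.hold(.3); F()
w=shot("wrist"); t=cv2.imread("pics/w3a.png")
cv2.imwrite("pics/w3.png",np.hstack([t[100:,100:420],cv2.cvtColor(w["pixels"],cv2.COLOR_RGB2BGR)[100:,100:420]]))
E
```

```text
[-0.32 -0.07  0.39] [0.5161 0.3525 0.1015] 0.08546224817510115 0.0
[ 0.47 -0.08  0.65] [0.5152 0.3526 0.0999] -1.049781401185024e-05 0.0
[ 0.09  1.05 -0.38] [0.5152 0.3526 0.1   ] 0.0002403941659599657 0.0
```

View pics/w3.png

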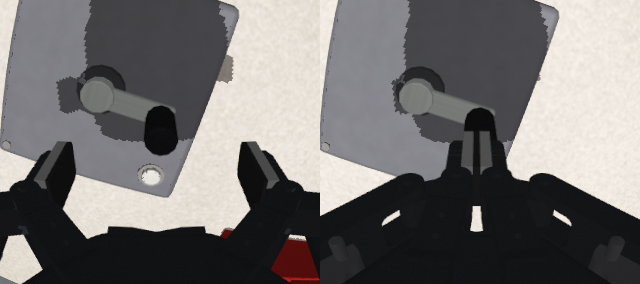

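The closed tips seem to sit about 30 mm short of where the TCP says, closing just above the knob. I'll check by touching the rewinder's top (70 mm) with closed fingers.

```bash
python3 - <<'E'
from h import *
q=readout.current_eef_rot(); p=readout.current_ee_pos()
bot.line_to([p[0],p[1],.18])
c,s=np.cos(RY),np.sin(RY); xy=AX+np.array([[c,-s],[s,c]])@[-.06,-.05]
bot.line_to([*xy,.18]); bot.line_to([*xy,.10])
hit=bot.line_to([*xy,.03],feed=.02,guard=3)
print(hit,readout.current_ee_pos(),readout.current_wrist_force(),readout.current_clock())
bot.line_to([*xy,.2])
E
```

```text
True [0.46909208 0.25013368 0.03957084] [-0.30374377  0.01862394  4.83309528] 18.0083
```

Confirmed: the real fingertip is 30.4 mm short of the reported TCP. I'll correct for it, re-measure the knob angle and grip.

```bash
cat >> h.py <<'E'
D=.0304  # real fingertip is this far behind the reported TCP: z_cmd = z_tip - D
ZK=.094-D
E
python3 - <<'E'
from h import *
bot.open_gripper()
t=shot("top"); s=shot("scene")
for c in (t,s):
    u,v=np.round(proj(c,[*knob(np.pi/2),.108])[0]).astype(int)
    g=cv2.cvtColor(c["pixels"],cv2.COLOR_RGB2GRAY)[v-12:v+13,u-12:u+13]; m=(g<38).astype(np.uint8)
    ys,xs=np.nonzero(m); P=ray(c,[xs.mean()+u-12,ys.mean()+v-12],.108)[0]; d=P[:2]-AX
    print(len(xs),P,np.linalg.norm(d),(RY+np.pi-np.arctan2(d[1],d[0]))%(2*np.pi))
k=knob(np.pi/2); q=readout.current_eef_rot(); F=lambda:print(np.round(readout.current_wrist_force(),2),np.round(readout.current_ee_pos(),4),readout.current_finger_gap(),readout.current_finger_force())
bot.line_to([*k,.2]); bot.line_to([*k,ZK+.05]); print(bot.line_to([*k,ZK],feed=.05,guard=6)); F()
bot.gripper_close(60); F(); print(readout.current_clock())
E
```

```text
6 [0.49009073 0.3778949  0.108     ] 0.07662792753593112 1.2884592503154861
73 [0.51629277 0.35218737 0.108     ] 0.04449312917225143 1.59349300319526
False
[-1.05  0.52  0.56] [0.5155 0.3527 0.064 ] 0.08548804457694485 0.0
[-0.44  5.52  1.32] [0.5156 0.3546 0.0642] 0.018389597491786557 58.6388897895813
23.5167
```

```bash
python3 - <<'E'
from h import *
print(pinpx(shot("scene")))
crank(np.pi/2,2.5*np.pi,z=ZK); print(pinpx(shot("scene")),readout.current_clock(),readout.current_finger_gap())
E
```

```text
(114, 0.0)
0.292 t0.7 r4.5 z1.5; 0.333 t0.6 r2.6 z2.6; 0.375 t0.5 r1.0 z4.5; 0.417 t-0.0 r-0.9 z5.6; 0.458 t-0.2 r-2.2 z7.2; 0.500 t0.4 r-3.3 z6.4; 0.542 t0.5 r-3.5 z7.9; 0.583 t0.5 r-6.0 z7.0; 0.625 t-0.2 r-5.7 z6.2; 0.667 t-0.4 r-6.6 z6.6; 0.708 t0.6 r-6.0 z4.8; 0.750 t-0.4 r-4.6 z4.9; 0.792 t0.6 r-4.2 z3.5; 0.833 t0.6 r-3.3 z3.3; 0.875 t1.0 r-0.8 z6.0; 0.917 t-0.3 r1.5 z7.7; 0.958 t0.0 r3.9 z8.4; 1.000 t0.6 r5.1 z10.6; 1.042 t-0.2 r6.7 z11.2; 1.083 t0.1 r8.4 z11.7; 1.125 t1.5 r9.4 z10.9; 1.167 t0.7 r8.3 z8.9; 1.208 t1.0 r9.4 z6.1; 1.250 t0.5 r7.0 z5.5; 
(113, 0.0) 30.8167 0.018449386872707828
```

```bash
cat >> h.py <<'E'
AX=AX+np.array([-.0012,.0016])
def pin(c):
    u,v=np.round(proj(c,[.574,.3735,.077])[0]).astype(int)
    g=cv2.cvtColor(c["pixels"],cv2.COLOR_RGB2GRAY)[v-8:v+9,u-8:u+9].astype(float)
    n,l,st,ce=cv2.connectedComponentsWithStats((g>135).astype(np.uint8),connectivity=4)
    i=min(range(1,n),key=lambda i:np.hypot(*(ce[i]-8))) if n>1 else 0
    return int(st[i,4]),np.round(ce[i]-8,2)
E
python3 - <<'E'
from h import *
print(proj(shot("scene"),[[.574,.3735,.074],[.574,.3735,.081]]))
a=2.5*np.pi
for i in range(5):
    crank(a,a+np.pi/4,z=ZK); a+=np.pi/4; A=pin(shot("scene")); print(A,readout.current_finger_gap())
    if A[0]>60 or False: break
print(a/2/np.pi,readout.current_clock())
E
```

```text
[[348.9593427  133.00432978]
 [349.43218427 131.23818843]]
1.292 t0.7 r1.0 z5.5; 1.333 t0.5 r0.5 z7.2; 1.375 t0.1 r-0.1 z7.5; 
(17, array([0.47, 1.12])) 0.01826679651966009
1.417 t0.0 r-1.3 z7.2; 1.458 t0.1 r-1.9 z7.4; 1.500 t0.4 r-1.9 z7.2; 
(20, array([0.1, 1.1])) 0.018471975358020077
1.542 t0.4 r-1.2 z7.2; 1.583 t0.3 r-1.5 z7.1; 1.625 t-0.1 r-2.7 z7.7; 
(20, array([0.1, 1.1])) 0.01835514489217809
1.667 t-0.0 r-1.5 z7.2; 1.708 t0.3 r-2.2 z7.0; 1.750 t-0.1 r-1.7 z6.4; 
(20, array([0.1, 1.1])) 0.018230161070313857
1.792 t-0.4 r-1.1 z7.0; 1.833 t1.1 r-0.1 z6.8; 1.875 t0.2 r1.1 z7.2; 
(20, array([0.1, 1.1])) 0.018578606108790537
1.8750000000000004 35.6
```

```bash
python3 - <<'E'
from h import *
a=2*np.pi*1.875
for i in range(18):
    crank(a,a+np.pi/4,z=ZK); a+=np.pi/4; A=pin(shot("scene")); print(A,round(readout.current_finger_gap(),4))
    if A[0]>=24 or A[1][1]<.7 or readout.current_finger_gap()<.015: break
print(a/2/np.pi,readout.current_clock()); s=shot("scene")
cv2.imwrite("pics/pin.png",cv2.cvtColor(cv2.resize(s["pixels"][90:190,265:365],(400,400)),cv2.COLOR_RGB2BGR))
E
```

```text
1.917 t-0.1 r1.0 z7.7; 1.958 t-1.1 r1.5 z8.5; 2.000 t-0.2 r1.9 z9.2; 
(21, array([0.05, 1.19])) 0.0185
2.042 t0.5 r2.1 z9.4; 2.083 t1.1 r2.5 z9.3; 2.125 t-0.2 r2.8 z9.9; 
(21, array([0.05, 1.19])) 0.0184
2.167 t-2.3 r3.4 z9.0; 2.208 t-2.1 r2.7 z10.5; 2.250 t2.4 r2.5 z5.5; 
(98, array([ 2.33, -4.51])) 0.0185
2.2500000000000004 38.45
```

View pics/pin.png

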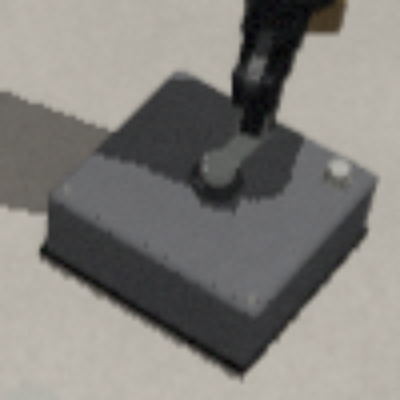

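The picture shows the pin standing out at about (338,170), so the backing is free at 2.25 turns. Next I'll release the crank and pick the first cassette.

```bash
cat >> h.py <<'E'
TR=np.array([.4867,-.329]); TY=-.178
PARK=[-1.49,0.313,0.046,1.304,0,1.431]
def rot(a): return np.array([[np.cos(a),-np.sin(a)],[np.sin(a),np.cos(a)]])
def pocket(i,j): return TR+rot(TY)@[i*.045,j*.044]
def find():
    A=cassettes(shot("top")); B=cassettes(shot("scene")); out=[]
    f=lambda X:[r for r in X if .36<r[0]<.65 and -.22<r[1]<.085]
    A,B=f(A),f(B)
    for a in A:
        m=[b for b in B if np.hypot(*(b-a)[:2])<.02]
        out.append((a+m[0])/2 if m else a)
    for b in B:
        if not any(np.hypot(*(b-a)[:2])<.02 for a in A): out.append(b)
    return np.array(out)[:,:3] if out else np.zeros((0,3))
def pick(c):
    p=c[:2]; q=bestQ([*p,.1],c[2])
    bot.movep([*p,.16-D],q)
    if bot.line_to([*p,.05-D]) or bot.line_to([*p,.005-D],feed=.06,guard=8):
        print("pick contact",readout.current_ee_pos(),readout.current_wrist_force()); bot.line_to([*p,.16-D]); return False
    bot.gripper_close(50); g=readout.current_finger_gap(); bot.line_to([*p,.11-D])
    print("pick gap",round(g,4),round(readout.current_finger_gap(),4)); return readout.current_finger_gap()>.035
def place(i,j):
    p=pocket(i,j); q=bestQ([*p,.1],TY)
    bot.line_to([*p,.11-D],rotation=q,feed=.2); g=readout.current_finger_gap()
    if g<.035: print("lost",g); return False
    h=bot.line_to([*p,.0095-D],feed=.06,guard=8); print("place guard",h,readout.current_ee_pos()[2]+D,round(readout.current_finger_gap(),4))
    bot.open_gripper(); bot.line_to([*p,.16-D]); return True
E
python3 - <<'E'
from h import *
bot.open_gripper(); p=readout.current_ee_pos(); bot.line_to([p[0],p[1],.2]); bot.move_j(PARK)
print(pin(shot("scene"))); C=find(); print(C)
c=min(C,key=lambda r:r[1]) 
if pick(c): place(1,1)
bot.move_j(PARK); print(find(),readout.current_clock())
t=shot("top"); cv2.imwrite("pics/t4.png",cv2.cvtColor(cv2.resize(t["pixels"][130:300,225:465],(720,510)),cv2.COLOR_RGB2BGR))
E
```

```text
(97, array([ 2.34, -4.53]))
[[ 0.44660994 -0.10000933 -0.0874967 ]
 [ 0.45426615  0.00407184  0.27959293]
 [ 0.5455204  -0.11380662 -0.23829186]
 [ 0.56153589  0.00661886  0.07402939]]
pick gap 0.0428 0.0431
place guard False 0.010075454670864268 0.0429
[[ 0.44665153 -0.10008638 -0.09117168]
 [ 0.4542709   0.00405586  0.27954543]
 [ 0.56159055  0.00667402  0.076298  ]] 55.575
```

View pics/t4.png

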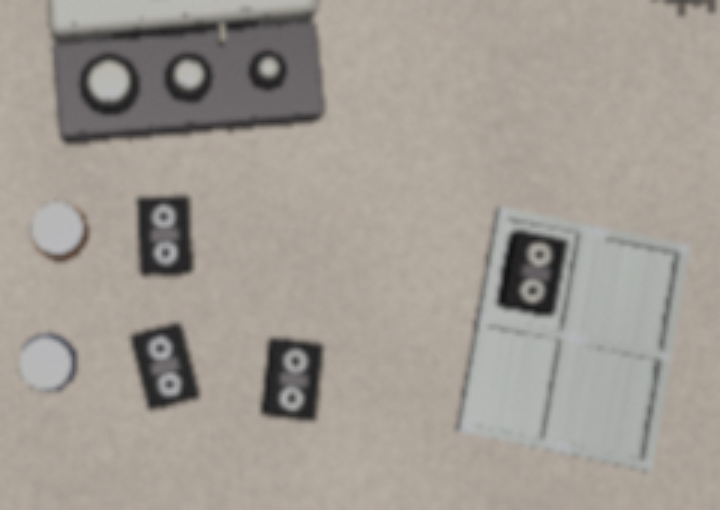

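The first cassette sits in the far-left pocket, at crop (535,272). I'll do the rest with re-detection before each pick.

```bash
python3 - <<'E'
from h import *
for slot in ((-1,1),(1,-1),(-1,-1)):
    C=find(); n=len(C)
    c=min(C,key=lambda r:r[1]); print(n,c)
    if not(pick(c) and place(*slot)): break
    bot.move_j(PARK)
print(find(),readout.current_clock(),readout.current_finger_gap())
t=shot("top"); cv2.imwrite("pics/t5.png",cv2.cvtColor(cv2.resize(t["pixels"][130:300,225:465],(720,510)),cv2.COLOR_RGB2BGR))
E
```

```text
3 [ 0.44664322 -0.10010436 -0.09224671]
pick gap 0.0429 0.0428
place guard True 0.010070526328540604 0.043
2 [0.45427091 0.00405582 0.27954674]
pick gap 0.043 0.0426
place guard False 0.01005087120832555 0.0426
1 [0.56156251 0.0066451  0.07510978]
pick gap 0.0428 0.0428
place guard False 0.009971370280768579 0.0426
[] 93.025 0.08561533217790791
```

View pics/t5.png

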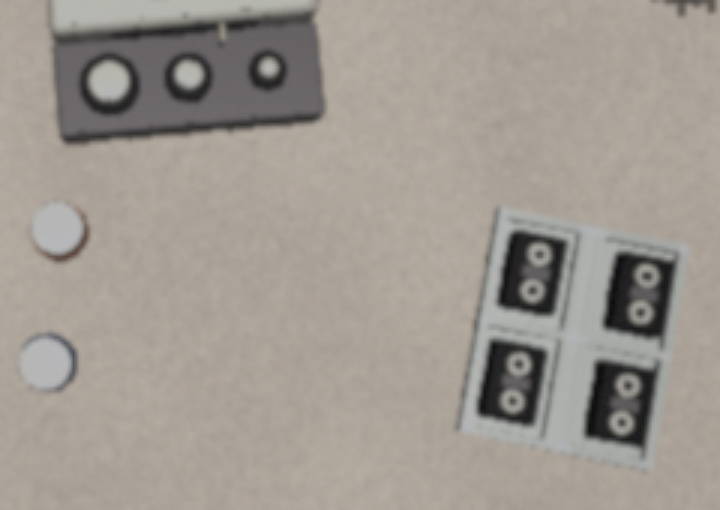

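```bash
python3 - <<'E'
from h import *
np.set_printoptions(precision=4,suppress=True)
for n in ("top","scene"):
    c=shot(n); C=cassettes(c); C=C[(C[:,1]<-.22)&(C[:,0]<.65)&(C[:,1]>-.45)]
    print(n,np.c_[(C[:,:2]-TR)@rot(TY),C[:,2]-TY,C[:,3:]])
    g=cv2.cvtColor(c["pixels"],cv2.COLOR_RGB2GRAY)
s=c; cv2.imwrite("pics/s5.png",cv2.cvtColor(cv2.resize(s["pixels"][230:345,60:175],(600,600),interpolation=cv2.INTER_CUBIC),cv2.COLOR_RGB2BGR))
E
```

```text
top [[-0.0468 -0.0436  0.0051  0.0475  0.0615]
 [-0.0477  0.045  -0.0043  0.0445  0.0611]
 [ 0.0429 -0.0434  0.0051  0.0471  0.0622]
 [ 0.0427  0.0448 -0.0077  0.0444  0.0619]]
scene []
```

View pics/s5.png

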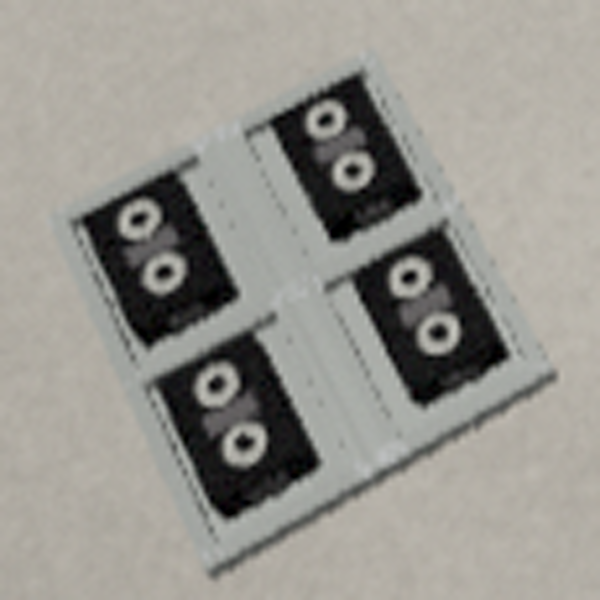

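All four lie flat in their pockets, with the hubs fully visible in every one. Now the keys, small to large.

```bash
python3 - <<'E'
from h import *
bot.gripper_close(30)
for n,p in (("S",(.696,-.0723)),("M",(.6888,-.0072)),("L",(.6817,.0573))):
    q=bestQ([*p,.1],.11); bot.movep([*p,.14-D],q); bot.line_to([*p,.062-D])
    h=bot.line_to([*p,.0435-D],feed=.02,guard=10); z=readout.current_ee_pos(); F=readout.current_wrist_force()
    bot.hold(.2); z2=readout.current_ee_pos()[2]+D; print(n,h,np.round(z,4),round(z[2]+D,4),round(z2,4),np.round(F,2))
    bot.line_to([*p,.14-D])
    if min(z[2]+D,z2)>.0485: print("shallow"); break
print(readout.current_clock())
E
```

```text
S True [ 0.6967 -0.0724  0.0207] 0.0511 0.051 [-0.59  0.12  3.72]
shallow
98.875
```

```bash
python3 - <<'E'
from h import *
for n,p in (("S",(.696,-.0723)),("M",(.6888,-.0072)),("L",(.6817,.0573))):
    q=bestQ([*p,.1],.11); bot.movep([*p,.14-D],q); bot.line_to([*p,.058-D])
    ok=False; L=[]
    for zt in (.053,.050,.048,.0465,.0455,.0445,.0435,.0425,.0415):
        bot.line_to([*p,zt-D],feed=.02); z=readout.current_ee_pos()[2]+D; F=readout.current_wrist_force()[2]; L.append((round(z,4),round(F,1)))
        if F>13: break
    print(n,L); bot.line_to([*p,.14-D])
    if L[-1][0]>.0485: print("shallow"); break
print(readout.current_clock())
E
```

```text
S [(np.float64(0.0542), np.float64(2.7)), (np.float64(0.051), np.float64(5.5)), (np.float64(0.0508), np.float64(14.1))]
shallow
101.5417
```

```bash
python3 - <<'E'
from h import *
p=(.696,-.0723); bot.line_to([*p,.064-D]); L=[]
for zt in np.arange(.0620,.0475,-.0008):
    bot.line_to([*p,zt-D],feed=.02); bot.hold(.1); z=readout.current_ee_pos()[2]+D; F=np.mean([readout.current_wrist_force()[2] for _ in range(5)]); L.append((float(round(z*1e3,1)),float(round(F,1))))
    if F>13: break
print(L); s=shot("scene"); bot.line_to([*p,.14-D]); print(readout.current_clock())
w=shot("wrist")
a=cv2.resize(s["pixels"][235:295,230:290],(400,400)); b=cv2.resize(w["pixels"][92:292,156:356],(400,400))
cv2.imwrite("pics/k.png",cv2.cvtColor(np.hstack([a,b]),cv2.COLOR_RGB2BGR))
E
```

```text
[(62.9, -0.1), (61.2, 0.3), (60.4, -0.0), (59.6, -0.5), (58.8, 0.2), (58.0, -0.1), (57.2, 0.4), (56.6, 1.6), (55.7, 2.7), (54.9, 2.0), (54.1, 3.0), (53.3, 2.8), (52.5, 3.8), (51.7, 3.5), (51.0, 4.4), (50.9, 7.6), (50.9, 11.3), (50.8, 16.1)]
109.3083
```

View pics/k.png

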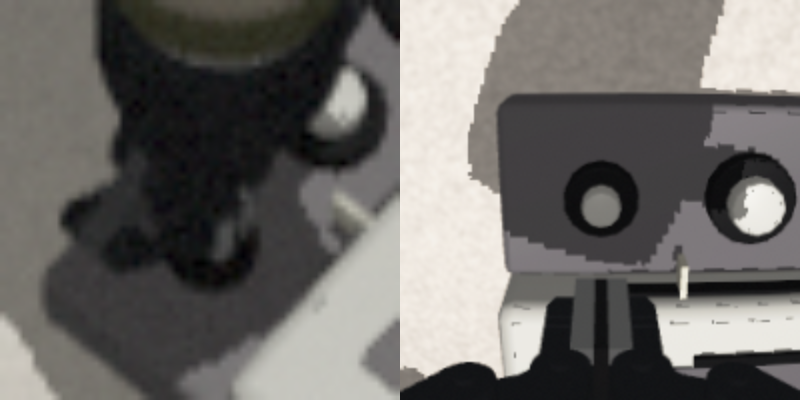

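The profile shows contact at 56.9 and bottom at 50.9 mm, so that was the full 6 mm stroke and the small key is pressed. The view confirms it has returned. Now middle, then large.

```bash
python3 - <<'E'
from h import *
for n,p in (("M",(.6888,-.0072)),("L",(.6817,.0573))):
    q=bestQ([*p,.1],.11); bot.movep([*p,.14-D],q); bot.line_to([*p,.060-D]); L=[]
    for zt in (.058,.056,.054,.052,.051,.050,.049,.048,.047,.046):
        bot.line_to([*p,zt-D],feed=.03); bot.hold(.05); z=readout.current_ee_pos()[2]+D; F=readout.current_wrist_force()[2]; L.append((float(round(z*1e3,1)),float(round(F,1))))
        if F>12: break
    print(n,L); bot.line_to([*p,.14-D])
    if L[-1][0]>52: print("shallow"); break
bot.open_gripper(); bot.move_j(PARK); print(readout.current_clock(),pin(shot("scene")))
t=shot("top","t6")
E
```

```text
M [(58.8, 0.5), (56.5, 2.5), (54.4, 2.7), (52.3, 3.2), (51.3, 4.0), (50.9, 7.9), (50.9, 13.0)]
L [(58.9, -1.1), (56.5, 1.5), (54.3, 4.2), (52.3, 4.1), (51.3, 4.5), (50.9, 7.3), (50.9, 11.6), (50.8, 16.2)]
121.2083 (97, array([ 2.34, -4.53]))
```

View pics/t6.png

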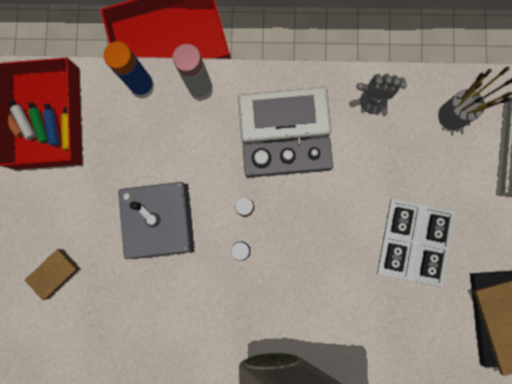

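The final view shows four cassettes in the tray around (416,242), the pots unmoved at (244,206) and (241,251), and the keys released. The robot is clear, so I'm handing in.

```bash
python3 -c "
from h import *
print(ticket.sign_off())"
```

```text
the job is handed in; nothing more can be done
None
```

I handed the job in at about 121 s: the crank is freed and the pin is up, all four cassettes lie flat in the tray, the keys were pressed small, middle, large (the small one several times before the others), and the pots were not moved.

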